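# Let a toilet roll down the wire rack and catch it softly

### The arm

A 7-joint arm with a two-finger parallel gripper is mounted at the origin on the work surface. World frame = base frame: x ahead of the robot, y to its left, z up, the work surface at z = 0. Lengths are in mm, angles in rad, forces in N, time in s.
With the tool pointing down it reaches from about 400 to 850 mm from the base axis. Payload 4.4 kg.
Tool frame: the origin (TCP) lies between the finger pads, 19 mm behind the fingertips; this is the grasp point; z points along the fingers, y is the line along which they close (so a half turn about z gives the same grasp; the last joint's range is limited). The gripper opens to 94 mm and grips with 3 to 60 N. Pads are 16 mm wide; open, the fingers measure 119 mm over their backs; the gripper's body (75 mm by 177 mm) begins 78 mm behind the grasp point.
Start: joints at [1.239, 0.628, 0.038, 1.517, -0.027, 0.996, -0.02], TCP at [170.771, -627.18, 224.278] pointing down, gripper open.
Joint ranges: [-3.06, 3.06], [-0.37, 2.12], [-1.25, 1.32], [0.18, 2.47], [-1.1, 4.24], [0.23, 1.98], [-2.94, 2.94]. Speed limits (rad/s): [2.57, 2.57, 3.14, 3.14, 3.14, 3.14, 3.14].

### API

Orientations are given as a rotation vector (axis times angle).
In Python, from plant import robot gives the robot as it stands.
- The arm moves only by the tool step_arm, never from a script. Its argument "rows" is a list of rows, each a list of 5 numbers: the opening, from 0 (shut) to 1 (fully open), then the shift along the tool's x, y, z in m, then the turn about the tool's z in degrees. A call has 1 to 20 rows; each row shifts and turns the commanded pose from where the row before left it, along the tool's axes as they then stand; what a row does not reach is not made up. A row lasts 1/8 s, in which the tool goes at most 62.5 mm and 10.7 degrees, less where a joint would pass 70% of its speed; a pose out of reach is approached as far as the arm can. A call is refused whole if a number of a shift passes 0.0625 or a number of a turn 10.7, either way. A call with a gripper value outside its range is refused whole. The fingers move at their own pace and stop on an object; the grip force is fixed at half the most. Time passes only in rows, so rows that do not move let the fingers close. It gives the time, the measured TCP pose, the force, the opening and the grip force at its end, in the units of the state.
- robot.observe(): the state, without advancing time (a new reading comes with each control period).
- robot.grab_frame(name): name is "scene" or "top"; returns (picture, depth): 384x512x3 uint8, blue, green, red; 384x512 float32, mm along the optical axis (not along the pixel's ray), 0 where there is no reading.
- robot.camera_params(name): a dict with "K" (3x3 intrinsics, pixels), "R" (3x3) and "t" (3): a world point X has camera coordinates R X + t. Camera axes: x right, y down, z forward; pixel columns grow to the right and rows downward; lengths in mm; the calibration is good to about 2 mm. A picture is of the moment at which its call begins. camera_params takes no time and is no camera call.
- robot.finish_job(): hands the job in; it is judged then, once.
The state is a dict: "time": time; "q": joint angles; "joint_vel": joint speeds; "joint_torque": joint torques, N m; "position": TCP position; "ee_rot": TCP orientation; "force": force on the tool from outside, world axes, zero at the start; "ft_torque": the same for the moment, N m; "width": finger opening in mm; "grasp_force": force on a finger pad.
Only numpy, scipy, OpenCV 4.12 (cv2) and the standard library are available. Lean on these libraries where they do the work, as an engineer would, in place of code of your own. Each camera call takes 0.05 s, during which the arm holds its last target. There are 200 camera calls.

### The job

Push the red knob of the toilet-roll rack fully down, so that the gate drops and the roll runs down the rails by itself; never lift or drag it. Catch it softly on its way: bring the hand in front of it and run along with it, giving way so that it is never knocked or stopped dead, then slow it to a crawl before it comes to the rest at the lower end, and let it settle there so that it does not run off into the basin. Leave the roll lying still in the rest with the hand clear, and do not disturb the soap, mug, bottle and jar.

Things in the scene. Friction and masses are not known exactly. Their poses are not given: they have to be found in the camera images.
- rack: Steel wire rack fixed on the counter, 585 mm long. Origin on the counter (z = 0) under its middle; x points downhill along the rails, y to the left seen downhill, z up. The roll runs on two 8 mm rails (y = +-30 mm); their top is 108 + 0.047 * (240 - x) mm above the counter from x = -305 to 240 mm. Side guides (6 mm wire, y = +-58 mm) stand 38 mm above the rails.
- rest (a point): Centre of the roll when settled in the rest, a shallow hollow of the rails: rack x = 242 mm, middle line, 164 mm above the counter; axes as the rack's. From x = 240 to 280 mm the rails turn up by only 4 mm and end: a roll arriving slowly stays, one at full speed runs over the end into the basin.
- cage_mouth (a point): Middle of the rails at the downhill end of the wire cage, rack x = -168 mm, at rail top. Uphill of it the cage (130 mm wide, top 267 mm above the counter) covers the roll; downhill of it the lane is open from above.
- roll: White toilet roll lying across the rails, 100 mm long, 112 mm in diameter, 300 g (240 to 375 g), with a pale blue soft paper band round its middle (46 mm wide, 116 mm in diameter); too big to grip. Origin at its centre, y along its axle. Starts in the cage at rack x = -235 mm against the gate.
- gate (a joint): Travel of the red gate and its knob: 0 = up (gate bar 22 mm above the rails just in front of the roll), 0.030 m = fully down (bar 8 mm below the rails). It has friction, takes about 3 N to push and stays where it is left.
- roll_axle (a point): Centre of the roll again. Set free, the roll gains speed at about 0.15 m/s2 (0.11 to 0.19) and would come to the rest at 0.32 to 0.37 m/s some 2.3 s later. A hand standing still or creeping in its way stops it dead, which is a knock. The closed fingers, pointing down in the lane just ahead of it and running nearly as fast as the roll, take it up softly.
- knob (a point): Centre of the top face of the red round push knob (diameter 32 mm) on the gate's stem, at rack x = -270, y = -115 mm, beside the cage on the robot's side; 270 mm above the counter when up, 240 mm when pushed down.
- basin: White round basin on the counter below the lower end of the rack, 330 mm across and 85 mm high, fixed; its near rim reaches under the rail ends. Origin under its middle, at rack x = 430 mm. Two steel taps 160 mm high stand beyond it on the side away from the robot.
- soap: Cream soap bar 85 x 55 x 28 mm, lying on the counter on the robot's side of the rack. Origin under its middle. Not to be disturbed.
- mug: Blue mug, 74 mm across, 85 mm high, standing beyond the rack. Origin under its middle. Not to be disturbed.
- shampoo: Green bottle, 60 mm across, 150 mm high, standing beyond the rack. Origin under its middle. Not to be disturbed.
- jar: Amber jar, 72 mm across, 75 mm high, standing beyond the rack. Origin under its middle. Not to be disturbed.
Mind the look-alikes: they are no part of the job. What is shaped like the roll but yellow is not meant.

How it is judged (in metres and radians):
On the way, in this order (a step that is already met when the one before it is completed fails the run):
1. the gate is fully down and the roll sets off freely on the rails (over 0.1 m/s), untouched (value of joint gate above 0.024 m and linear speed of roll above 0.1 m/s and contact force between each of the arm, the fingers and roll below 0.05 N).
2. the hand runs along close to the roll, low in the lane (tool point within 105 mm of its centre line in plan and under 230 mm high), while the roll still runs at more than 0.16 m/s (horizontal distance between the grasp point and roll below 0.105 m and height (world z) of the grasp point below 0.23 m and linear speed of roll above 0.16 m/s and x of roll in the frame of rest below -0.04 m), for 0.35 s.
At the end, for the whole second after the job is handed in: The roll lies still (under 0.02 m/s) in the rest: its centre within 15 mm of the rest along the rails, at rail height, axle level, the gate left down and nothing of the robot touching it (x of roll in the frame of rest between -0.015 and 0.015 m and z of roll in the frame of rack between 0.156 and 0.172 m and linear speed of roll below 0.02 m/s and angle between roll's own y axis and vertical above 1.45 rad and value of joint gate above 0.024 m).
It fails at once if the roll is knocked or pushed with more than 6 N by the hand (contact force between any of the fingers, the arm and roll above 6 N).
It fails at once if the roll comes to the rest (within its last 40 mm) faster than 0.15 m/s (x of roll in the frame of rest above -0.04 m and linear speed of roll above 0.15 m/s).
It fails at once if the roll runs over the end of the rails or falls (x of roll in the frame of rest above 0.04 m or z of roll in the frame of rack below 0.14 m).
It fails at once if the roll is lifted (z of roll in the frame of rack above 0.205 m).
It fails at once if a bystander is disturbed (distance of any of soap, mug, shampoo, jar from where it was at the start of the episode above 0.02 m).
It also fails if it takes over 32 s, if anything falls off the work surface, if the arm or the gripper's body presses on something with over 40 N, if the wrist force passes 120 N, or if a joint passes its speed limit or range.

## Working session

There is one attempt and no reset: what is moved stays moved. The work goes in short steps, Python scripts to look and compute and a tool call to move; the robot and the scene stay as the last step left them, time stands still between calls to the robot, and variables do not carry over. Pictures are saved under pics/ and viewed, at most 10 in all, crops included, and the job is handed in when it is done.

Besides the shell and the picture viewer there is one more tool, called after "Request:" by a JSON object that holds its "name" and its "arguments", one argument or row to a line. step_arm: Moves the arm, as the interface text tells. Its arguments: {"type":"object","properties":{"rows":{"type":"array","items":{"type":"array","items":{"type":"number"}}}},"required":["rows"]}

```bash
mkdir -p pics; ls
cat > h.py <<'E'
import numpy as np, cv2
from plant import robot
def grab(n):
    im,d=robot.grab_frame(n); return im,d,robot.camera_params(n)
def pts(d,c):
    K,R,t=[np.array(c[k],float) for k in("K","R","t")]
    v,u=np.mgrid[:d.shape[0],:d.shape[1]]
    X=np.stack([(u-K[0,2])/K[0,0]*d,(v-K[1,2])/K[1,1]*d,d],-1)
    return (X-t)@R
def ray(u,v,c,z):
    K,R,t=[np.array(c[k],float) for k in("K","R","t")]
    o=-R.T@t; r=R.T@np.linalg.inv(K)@np.array([u,v,1.]); return o+r*(z-o[2])/r[2]
E
python3 - <<'E'
from h import *
print(robot.observe())
for n in("scene","top"):
    im,d,c=grab(n); cv2.imwrite(f"pics/{n}0.png",im); np.savez(f"{n}0.npz",im=im,d=d); print(n,c)
E
```

```text
pics
{'time': 0.0, 'q': array([ 1.23920298,  0.62930726,  0.03845412,  1.51834697, -0.02700176,
        0.99631272, -0.02000783]), 'joint_vel': array([ 0.00078783, -0.00045841, -0.00063684,  0.00027598,  0.00049828,
       -0.0010686 ,  0.00197896]), 'joint_torque': array([-4.86805945e-06, -5.49726248e+01,  1.14395600e+00, -1.86629140e+01,
       -5.21778781e-02,  2.37207877e-02,  1.99048877e-04]), 'position': array([ 170.59584906, -626.56342057,  223.38623996]), 'ee_rot': array([-3.11207500e+00, -4.16007834e-01,  4.29332825e-04]), 'force': array([-0.67196825,  0.19799806, -0.40746426]), 'ft_torque': array([-0.00138713,  0.01690573, -0.0390832 ]), 'grasp_force': 0.0, 'width': 93.91524155121574}
scene {'K': array([[406.3808935 ,   0.        , 255.00569092],
       [  0.        , 406.3808935 , 185.87041184],
       [  0.        ,   0.        ,   1.        ]]), 'R': array([[ 0.05170302,  0.99858896,  0.01211968],
       [ 0.80601182, -0.03456062, -0.59088959],
       [-0.58963696,  0.04031938, -0.80666139]]), 't': array([ -38.48825868, -336.87052455, 1484.53348083])}
top {'K': array([[414.56338172,   0.        , 257.81271086],
       [  0.        , 414.56338172, 187.57125288],
       [  0.        ,   0.        ,   1.        ]]), 'R': array([[-0.01070517, -0.99983056,  0.01497516],
       [-0.99657001,  0.00943888, -0.08221392],
       [ 0.08205864, -0.01580391, -0.99650219]]), 't': array([6.15803367e-01, 5.35784940e+02, 1.48817125e+03])}
```

View pics/scene0.png

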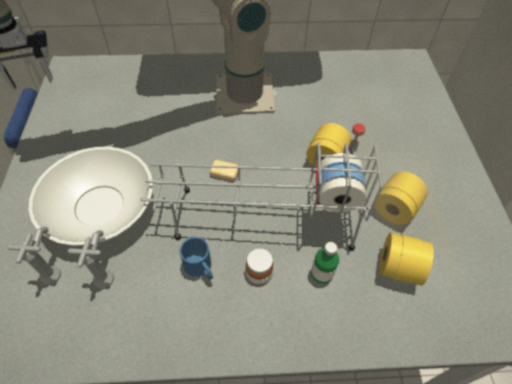

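View pics/top0.png

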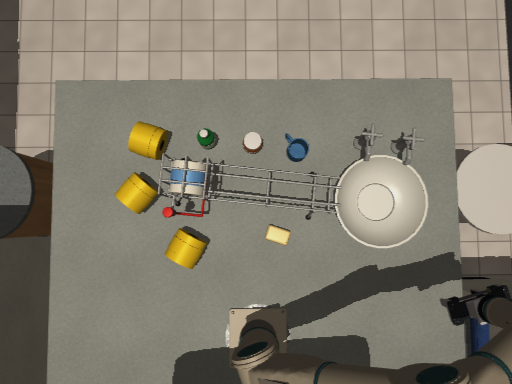

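The scene view shows the target, a white roll with a blue band, at (343,180) in the cage, and the red knob at (359,129). In the top view they are at about (187,178) and (169,212).

Candidates for the roll:
- White and blue: scene (343,180). This is the one in the cage that fits the description, so I choose it.
- Yellow: scene (330,140), (402,198) and (407,258), which are look-alikes.
- The only red round knob is at scene (359,129).

Next I'll measure positions and check the choice in one crop.

Run:
```python
from h import *
D={n:(np.load(f"{n}0.npz")) for n in("scene","top")}
C={n:robot.camera_params(n) for n in D}
for n in D:
    im,d=D[n]["im"],D[n]["d"]; h=cv2.cvtColor(im,cv2.COLOR_BGR2HSV); P=pts(d,C[n])
    red=((h[...,0]<8)|(h[...,0]>172))&(h[...,1]>150)&(h[...,2]>70)
    k=red&(P[...,2]>255)&(P[...,2]<290)
    v,u=np.nonzero(k); print(n,"knob px",u.mean(),v.mean(),len(u),"pts med",np.median(P[k],0),"ray270",ray(u.mean(),v.mean(),C[n],270))
    b=(h[...,0]>95)&(h[...,0]<125)&(h[...,1]>70)&(P[...,2]>150)&(P[...,2]<262)&(P[...,1]>100)
    v,u=np.nonzero(b); print("band px",u.mean(),v.mean(),len(u),P[b].mean(0),P[b].min(0),P[b].max(0))
    # basin rim & rails
    m=(h[...,1]<60)&(P[...,2]>75)&(P[...,2]<95)&(P[...,1]<-200)&(P[...,0]<700)&(P[...,0]>200)
    q=P[m][:,:2].astype(np.float32)
    if len(q)>20:
        (c,r)=cv2.minEnclosingCircle(q); A=np.c_[q,np.ones(len(q))]; s=np.linalg.lstsq(A,(q**2).sum(1),rcond=None)[0]; print("basin",len(q),c,r,"fit",s[:2]/2)
    m=(P[...,2]>95)&(P[...,2]<185)&(P[...,1]<200)&(P[...,1]>-200)&(P[...,0]>250)&(P[...,0]<700)&(h[...,1]<60)
    print("rails",m.sum()); np.save(f"rail_{n}.npy",P[m])
cv2.imwrite("pics/crop.png",cv2.resize(D["top"]["im"][130:260,110:440],None,fx=2.4,fy=2.4,interpolation=cv2.INTER_CUBIC))
```

```text
scene knob px 358.23214285714283 127.875 56 pts med [449.0944245  269.70328282 270.30259172] ray270 [448.01585832 269.86321201 270.        ]
band px 339.25752508361205 171.84615384615384 299 [557.85843238 208.87175625 235.5806399 ] [530.01271371 170.83822724 184.66308119] [601.75790044 265.00414405 247.85150191]
basin 1771 (524.2195434570312, -409.80194091796875) 215.03546142578125 fit [ 491.74676626 -432.04879224]
rails 1654
top knob px 167.5529411764706 211.63529411764705 85 pts med [444.04471817 271.67651966 270.4167016 ] ray270 [445.04904278 272.38383259 270.        ]
band px 187.4478021978022 176.4478021978022 364 [555.33983321 218.32617814 233.75116697] [526.40342993 169.40624557 203.0880054 ] [580.96208734 280.10931181 250.2334939 ]
basin 1191 (513.728759765625, -439.938720703125) 196.8477020263672 fit [ 485.00068426 -432.96964333]
rails 1142
```

View pics/crop.png

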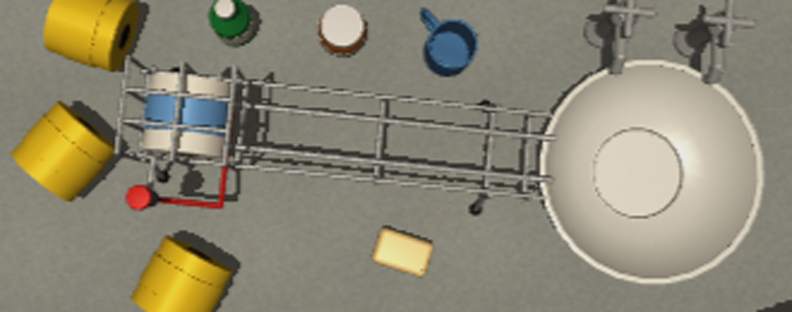

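The crop shows the white roll with the blue band inside the cage at crop (187,115). The red knob, at crop (140,197), is linked to the gate by the red bar, so the choice is confirmed. Next comes the rack's yaw.

Run:
```python
from h import *
from scipy.optimize import minimize
from scipy.spatial.transform import Rotation as Ro
kn=np.array([446.5,271.1])
def T(yaw): c,s=np.cos(yaw),np.sin(yaw); return np.array([[c,-s],[s,c]])
for n in("scene","top"):
    P=np.load(f"rail_{n}.npy")
    def loc(p): # yaw, origin
        return (P[:,:2]-p[1:]*1000)@T(p[0])
    def cost(p):
        L=loc(p); zr=108+.047*(240-L[:,0])
        best=np.full(len(L),12.)
        for y,dz in((30,-4),(-30,-4),(58,35),(-58,35)):
            best=np.minimum(best,np.hypot(L[:,1]-y,P[:,2]-zr-dz))
        ok=(L[:,0]>-160)&(L[:,0]<235)
        return best.sum()/1000+0*ok.sum()
    r=None
    for y0 in np.radians([-98,-96,-94,-92]):
        o=kn-T(y0)@[-270,-115]
        q=minimize(cost,[y0,*o/1000],method="Nelder-Mead",options=dict(initial_simplex=[[y0,*o/1000],[y0+.03,*o/1000],[y0,o[0]/1000+.01,o[1]/1000],[y0,o[0]/1000,o[1]/1000+.01]]))
        if r is None or q.fun<r.fun:r=q
    o=r.x[1:]*1000;R=T(r.x[0])
    print(n,np.degrees(r.x[0]),o,r.fun/len(P)*1000,"knob local",R.T@(kn-o),"basin local",R.T@(np.array([488,-432.5])-o))
    # red gate/knob-free: origin using knob
    o2=kn-R@[-270,-115]; print("o from knob",o2,"rest",o2+R@[242,0],"roll",o2+R@[-235,0],"basin",o2+R@[430,0])
s=robot.observe(); M=Ro.from_rotvec(s["ee_rot"]).as_matrix(); print(M.round(3), "toolY heading",np.degrees(np.arctan2(M[1,1],M[0,1])))
```

```text
scene -96.34699501274763 [ 519.0665889 -102.1537311] 5.216620701074092 knob local [-362.9437124  -113.38482805] basin local [331.75584653   5.64345774]
o from knob [530.94674535  -9.958263  ] rest [ 504.19375704 -250.47495185] roll [556.92588689 223.60133155] basin [ 483.41044381 -437.32262749]
top -96.49213175145165 [519.86395594 -85.06742693] 4.8246386860859705 knob local [-345.58843946 -113.16420171] basin local [348.80737876   7.62345346]
o from knob [530.23452257 -10.17127427] rest [ 502.87236457 -250.61942317] roll [556.8052132  223.32176288] basin [ 481.61581207 -437.41385289]
[[ 0.965  0.263 -0.   ]
 [ 0.263 -0.965  0.002]
 [-0.    -0.002 -1.   ]] toolY heading -74.77109595485256
```

Request:
{"name": "step_arm", "arguments": {
  "rows": [
    [0,0,0,-0.035,7.2],
    [0,0,0,-0.035,7.2],
    [0,0,0,-0.035,7.2],
    [0,0.0205,-0.0345,0,0],
    [0,0.0205,-0.0345,0,0],
    [0,0.0205,-0.0345,0,0],
    [0,0.0205,-0.0345,0,0],
    [0,0.0205,-0.0345,0,0],
    [0,0.0205,-0.0345,0,0],
    [0,0.0205,-0.0345,0,0],
    [0,0.0205,-0.0345,0,0],
    [0,0.0205,-0.0345,0,0],
    [0,0.0205,-0.0345,0,0],
    [0,0.0205,-0.0345,0,0],
    [0,0.0205,-0.0345,0,0]
  ]
}}

```text
time: 1.98
position: [461.6, -241.9, 329.0]
ee_rot: [-3.137, 0.175, 0.001]
force: [0.4, -0.2, -0.5]
width: 0.4
grasp_force: 0.0
```

```bash
cat >> h.py <<'E'
from scipy.spatial.transform import Rotation as Ro
yaw=np.radians(-96.4); RR=np.array([[np.cos(yaw),-np.sin(yaw)],[np.sin(yaw),np.cos(yaw)]]); O=np.array([530.5,-10.1])
def torack(p): p=np.asarray(p,float); return np.r_[RR.T@(p[:2]-O),p[2]]
def st():
    s=robot.observe(); M=Ro.from_rotvec(s["ee_rot"]).as_matrix()
    print("t",s["time"],"rack",torack(s["position"]).round(1),"toolY-yaw",round(np.degrees(np.arctan2(M[1,1],M[0,1]))+96.4,2),"tilt",M[:,2].round(3),"F",s["force"].round(2),"w",s["width"],"q",s["q"].round(2)); return s
E
python3 -c "from h import *;st()"
```

```text
t 1.975 rack [238.  -42.6 329. ] toolY-yaw 0.02 tilt [-0.001  0.    -1.   ] F [ 0.37 -0.23 -0.52] w 0.3988675323982094 q [ 0.4   0.33  0.03  1.72 -0.01  1.08 -1.24]
```

Request:
{"name": "step_arm", "arguments": {
  "rows": [
    [0,-0.0055,-0.039,0,0],
    [0,-0.0055,-0.039,0,0],
    [0,-0.0055,-0.039,0,0],
    [0,-0.0055,-0.039,0,0],
    [0,-0.0055,-0.039,0,0],
    [0,-0.0055,-0.039,0,0],
    [0,-0.0055,-0.039,0,0],
    [0,-0.0055,-0.039,0,0],
    [0,-0.0055,-0.039,0,0],
    [0,-0.0055,-0.039,0,0],
    [0,-0.0055,-0.039,0,0],
    [0,-0.0055,-0.039,0,0],
    [0,-0.0055,-0.039,0,0],
    [0,0,0,-0.0,0],
    [0,0,0,0,0]
  ]
}}

```text
time: 3.85
position: [446.3, 267.8, 328.8]
ee_rot: [3.135, -0.175, -0.001]
force: [-0.4, -0.2, 1.2]
width: 0.3
grasp_force: 0.0
```

Run:
```python
from h import *
st(); im,d,c=grab("scene"); st(); cv2.imwrite("pics/s1.png",cv2.resize(im[60:230,270:450],None,fx=3.3,fy=3.3))
```

```text
t 3.85 rack [-266.7 -114.6  328.8] toolY-yaw 0.0 tilt [-0.001 -0.001 -1.   ] F [-0.43 -0.23  1.17] w 0.2893014422325174 q [-0.44  0.34 -0.21  1.72  0.08  1.09 -2.36]
t 3.9 rack [-266.3 -114.3  329. ] toolY-yaw -0.07 tilt [-0.    -0.001 -1.   ] F [ 0.26 -0.82  0.06] w 0.49819042780555794 q [-0.44  0.34 -0.21  1.72  0.08  1.09 -2.36]
```

View pics/s1.png

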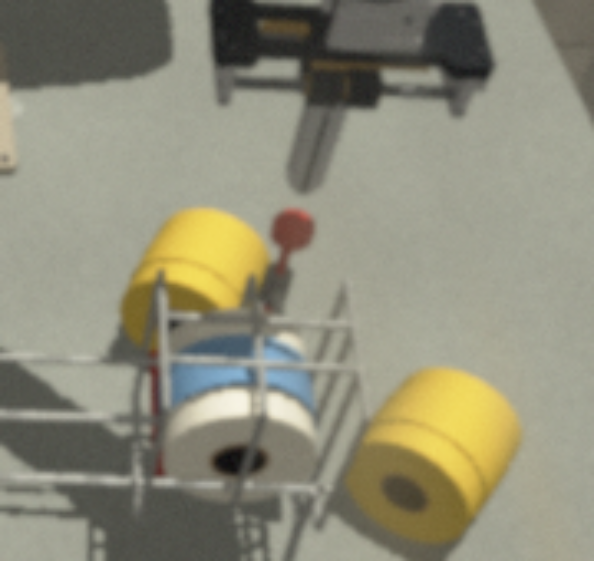

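Fingers are over the knob and the roll is still at the gate. Next I'll write a roll tracker from the blue band's depth points and test it on the first pictures.

```bash
cat >> h.py <<'E'
from scipy.optimize import least_squares
def rollx(im,d,c):
    h=cv2.cvtColor(im,cv2.COLOR_BGR2HSV); P=pts(d,c)
    b=(h[...,0]>95)&(h[...,0]<125)&(h[...,1]>70)&(P[...,2]>110)&(P[...,2]<262)
    b=cv2.erode(b.astype(np.uint8),np.ones((2,2)))>0
    Q=P[b]; L=np.c_[(Q[:,:2]-O)@RR,Q[:,2]]; L=L[(abs(L[:,1])<35)&(L[:,0]>-300)&(L[:,0]<320)]
    zc=lambda x:108+.047*max(240-x,0)+56
    r=least_squares(lambda p:np.hypot(L[:,0]-p[0],L[:,2]-zc(p[0]))-58,[np.median(L[:,0])],loss="soft_l1",f_scale=4)
    return r.x[0],len(L),np.median(L[:,1]),np.sqrt(np.median(r.fun**2))
def look(n):
    t=robot.observe()["time"]; g=grab(n); r=rollx(*g); print(n,"t",round(t,3),"roll x %.1f n %d y %.1f res %.1f"%r); return t,r[0],g[0]
E
python3 - <<'E'
from h import *
for n in("scene","top"):
    D=np.load(f"{n}0.npz"); print(n,rollx(D["im"],D["d"],robot.camera_params(n)))
look("scene");look("top")
E
```

```text
scene (np.float64(-234.4791104401339), 200, np.float64(8.660209032223685), np.float64(0.8434791290630531))
top (np.float64(-236.54454028562418), 282, np.float64(-0.1117464571220736), np.float64(1.2600646780837743))
scene t 3.9 roll x -234.6 n 208 y 8.6 res 0.8
top t 3.95 roll x -236.5 n 281 y -0.2 res 1.5
```

Request:
{"name": "step_arm", "arguments": {
  "rows": [
    [0,0,-0.003,0.012,0],
    [0,0,0,0.012,0],
    [0,0,0,0.01,0],
    [0,0,0,0,0]
  ]
}}

```text
time: 4.5
position: [446.2, 271.3, 294.1]
ee_rot: [3.135, -0.175, -0.003]
force: [0.4, 0.2, 0.9]
width: 0.3
grasp_force: 0.0
```

Request:
{"name": "step_arm", "arguments": {
  "rows": [
    [0,0,0,0.012,0],
    [0,0,0,0.012,0],
    [0,0,0,0.012,0]
  ]
}}

```text
time: 4.88
position: [447.5, 272.3, 258.9]
ee_rot: [-3.135, 0.175, -0.003]
force: [1.7, 1.2, 10.1]
width: 0.6
grasp_force: 6.6
```

Run:
```python
from h import *
st(); look("top"); st()
```

```text
t 4.875 rack [-271.3 -114.   258.9] toolY-yaw 0.02 tilt [ 0.002  0.001 -1.   ] F [ 1.7   1.22 10.06] w 0.6455149590064371 q [-0.45  0.41 -0.21  1.82  0.1   0.92 -2.39]
top t 4.875 roll x -225.0 n 270 y -0.5 res 1.5
t 4.925 rack [-271.4 -114.   259. ] toolY-yaw 0.03 tilt [ 0.002  0.001 -1.   ] F [1.02 0.27 5.93] w 0.5957587644932295 q [-0.45  0.41 -0.21  1.82  0.1   0.92 -2.39]
```

Request:
{"name": "step_arm", "arguments": {
  "rows": [
    [0,0,0.01,-0.025,0],
    [0,0,0.055,0,0],
    [0,0,0.055,0.02,0],
    [0,0.04,0.045,0.02,0],
    [0,0.04,0.045,0.02,0],
    [0,0.035,0.045,0.02,0],
    [0,0,0.055,0.023,0]
  ]
}}

```text
time: 5.8
position: [527.3, -49.1, 180.3]
ee_rot: [-3.136, 0.174, -0.002]
force: [0.5, 0.2, 0.5]
width: 0.3
grasp_force: 0.0
```

Run:
```python
from h import *
st(); look("scene"); st()
```

```text
t 5.8 rack [ 39.1   1.2 180.3] toolY-yaw 0.06 tilt [ 0.001  0.    -1.   ] F [0.53 0.17 0.48] w 0.2584115844169305 q [ 0.13  0.52 -0.13  1.9   0.09  0.73 -1.74]
scene t 5.8 roll x -73.7 n 403 y 2.0 res 0.8
t 5.85 rack [ 49.6  -3.2 177.2] toolY-yaw -0.56 tilt [-0.008 -0.006 -1.   ] F [-1.75 -6.25 -2.98] w 0.35464964178432146 q [ 0.14  0.52 -0.12  1.91  0.1   0.73 -1.73]
```

Request:
{"name": "step_arm", "arguments": {
  "rows": [
    [0,0,0.014,0.001,0],
    [0,0,0.032,0.001,0],
    [0,0,0.035,0.001,0],
    [0,0,0.036,0.001,0],
    [0,0,0.034,0.001,0],
    [0,0,0.029,0,0],
    [0,0,0.023,0,0],
    [0,0,0.017,0,0],
    [0,0,0.012,0,0]
  ]
}}

```text
time: 6.98
position: [500.1, -278.1, 177.0]
ee_rot: [-3.136, 0.173, -0.0]
force: [0.4, -0.1, 0.2]
width: 0.5
grasp_force: 0.0
```

Run:
```python
from h import *
st()
```

```text
t 6.975 rack [269.8  -0.4 177. ] toolY-yaw 0.08 tilt [ 0.  0. -1.] F [ 0.44 -0.11  0.2 ] w 0.503097295791043 q [ 0.55  0.58 -0.14  1.79  0.1   0.79 -1.32]
```

Request:
{"name": "step_arm", "arguments": {
  "rows": [
    [0,0,0.009,0,0],
    [0,0,0.007,0,0],
    [0,0,0.005,0,0],
    [0,0,0.003,0,0]
  ]
}}

```text
time: 7.48
position: [497.2, -302.1, 176.9]
ee_rot: [-3.137, 0.174, -0.0]
force: [0.2, -0.7, 0.4]
width: 0.8
grasp_force: 0.0
```

Run:
```python
from h import *
st(); t,x,im=look("scene"); look("scene"); st(); cv2.imwrite("pics/s2.png",cv2.resize(im[90:300,20:300],None,fx=2.5,fy=2.5))
```

```text
t 7.475 rack [293.8  -0.5 176.9] toolY-yaw 0.04 tilt [ 0.  0. -1.] F [ 0.16 -0.67  0.41] w 0.7800359278376326 q [ 0.59  0.59 -0.14  1.76  0.1   0.8  -1.28]
scene t 7.475 roll x 222.3 n 390 y 2.6 res 1.0
scene t 7.525 roll x 222.8 n 392 y 2.2 res 1.0
t 7.575 rack [294.1  -0.6 176.9] toolY-yaw 0.02 tilt [ 0. -0. -1.] F [-0.03 -0.65  0.33] w 0.24562151206561886 q [ 0.59  0.59 -0.14  1.76  0.1   0.8  -1.28]
```

View pics/s2.png

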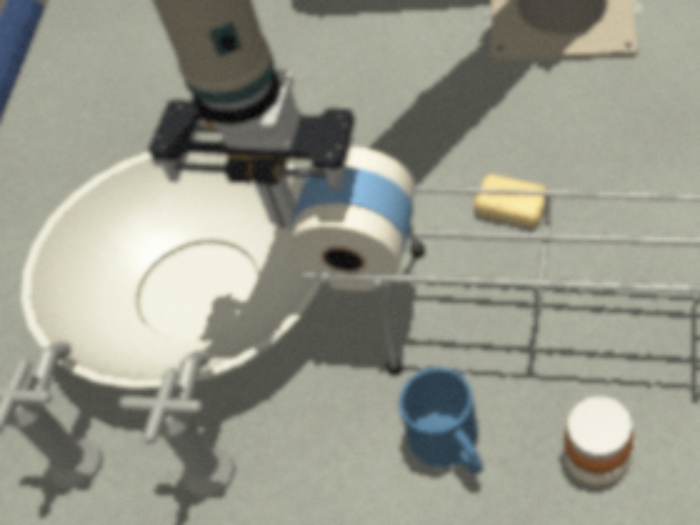

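The crop shows the roll resting against the closed fingers at x ≈ 222.5 mm, about (350,210) in the crop. The soap, mug and jar are in place. I'll creep down the last 20 mm and then move slowly away.

Request:
{"name": "step_arm", "arguments": {
  "rows": [
    [0,0,0.002,0,0],
    [0,0,0.003,0,0],
    [0,0,0.004,0,0],
    [0,0,0.004,0,0],
    [0,0,0.004,0,0],
    [0,0,0.003,0,0],
    [0,0,0.002,0,0],
    [0,0,0.002,0,0],
    [0,0,0.002,0,0],
    [0,0,0.002,0,0],
    [0,0,0.002,0,0]
  ]
}}

```text
time: 8.95
position: [493.8, -332.0, 176.9]
ee_rot: [3.137, -0.175, 0.0]
force: [-0.4, 0.6, -0.1]
width: 0.5
grasp_force: 0.0
```

Run:
```python
from h import *
st(); look("scene"); look("scene")
```

```text
t 8.95 rack [324.   -0.6 176.9] toolY-yaw 0.03 tilt [ 0. -0. -1.] F [-0.35  0.56 -0.07] w 0.46958016128786134 q [ 0.63  0.61 -0.14  1.72  0.11  0.82 -1.24]
scene t 8.95 roll x 235.8 n 431 y 1.2 res 1.0
scene t 9.0 roll x 235.8 n 416 y 2.2 res 0.9
```

The roll has settled at x ≈ 236 mm, within ±15 mm of the rest. The hand is clear of it, so I'll move away and up.

Request:
{"name": "step_arm", "arguments": {
  "rows": [
    [0,0,0.01,0,0],
    [0,0,0.02,-0.01,0],
    [0,0,0.02,-0.03,0],
    [0,0,0.01,-0.04,0],
    [0,0,0,-0.04,0],
    [0,0,0,-0.03,0],
    [0,0,0,0,0],
    [0,0,0,0,0],
    [0,0,0,0,0]
  ]
}}

```text
time: 10.18
position: [486.4, -391.5, 325.5]
ee_rot: [-3.135, 0.175, 0.003]
force: [0.2, -0.6, -0.3]
width: 0.3
grasp_force: 0.0
```

Run:
```python
from h import *
st(); look("scene"); t,x,im=look("scene"); st()
g,d,c=grab("scene"); h=cv2.cvtColor(g,cv2.COLOR_BGR2HSV); P=pts(d,c)
m=((h[...,0]<8)|(h[...,0]>172))&(h[...,1]>150)&(P[...,2]>225)&(P[...,2]<290)&(P[...,1]>200)
print("knob z",np.median(P[m],0))
cv2.imwrite("pics/s3.png",im)
```

```text
t 10.175 rack [383.9  -1.3 325.5] toolY-yaw 0.01 tilt [-0.002  0.001 -1.   ] F [ 0.24 -0.6  -0.34] w 0.32683429936155056 q [ 0.72  0.51 -0.15  1.45  0.08  1.19 -1.12]
scene t 10.175 roll x 236.1 n 475 y 0.8 res 0.9
scene t 10.225 roll x 236.1 n 476 y 0.1 res 1.0
t 10.275 rack [383.8  -1.  325.7] toolY-yaw 0.03 tilt [-0.002  0.001 -1.   ] F [-1.09 -0.03 -0.01] w 0.48870822728538077 q [ 0.72  0.51 -0.15  1.45  0.08  1.2  -1.12]
knob z [448.57631852 269.703801   240.66413866]
```

View pics/s3.png

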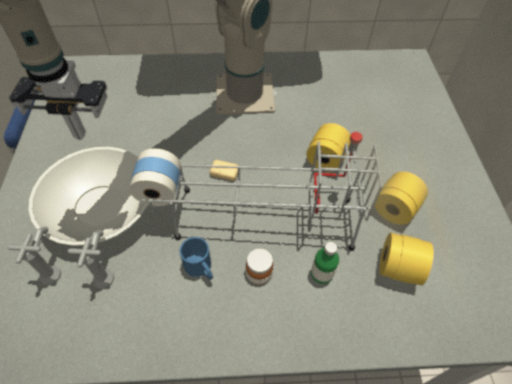

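The roll lies still in the rest at scene (157,177), x ≈ 236 mm. The knob at (356,138) is fully down at z ≈ 240 mm. The soap, mug, jar and bottle are where they were, and the hand is clear.

```bash
python3 -c "
from plant import robot
print(robot.finish_job())"
```

```text
the job is handed in; nothing more can be done
None
```

The gate was pushed down, the roll was caught softly and now lies still about 6 mm short of the rest point (within the 15 mm allowed), the hand is clear, nothing else moved, and the job is handed in.

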